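# Wipe the hitch plate clean and open the ball hitch

## Task

A small trailer ball hitch is mounted on a steel plate on the bench. Before it is opened, wipe the four loose metal chips off the plate onto the bench with the scraper block (not with the fingers), and set the block down on the bench. Then pull the hitch's spring latch fully out sideways by its upright tab, lift the tongue off the ball by that tab, and finish while still holding it raised and still, with the whole cup clear above the ball by at least a finger's width (1.5 cm); leave the two tins and the jar where they stand.

Things in the scene. Friction and masses are not known exactly. Their poses are not given: they have to be found in the camera images.
- hitch: Hitch stand, fixed; place and yaw vary. Origin on the bench (z = 0) under the ball's centre, z up. Steel plate, top at z = 12 mm, x = -85 (edge near the robot) to +50 mm, y = -130 to +128 mm. Ball 32 mm across, centre at z = 60 mm. The tongue runs from it along +y to hinge cheeks (78 mm high) at y = +110 mm. The chips lie between x = -60 and +5 mm, y = -120 and -60 mm, on the bare end of the plate.
- tongue_hinge (a point): Centre of the tongue's hinge, at (0, 110, 66) mm of the hitch; its axes are those of the tongue (parallel to the hitch's when the tongue is down). Lifting the ball end turns the tongue about its -x axis.
- tongue (a joint): Tongue hinge, rad: 0 = down on the ball, grows as the ball end is lifted, stop at 1.0. While the latch is in, its bolt under the ball holds the tongue down (about 0.02 of play). The tongue weighs 0.3 to 0.6 kg and falls back when let go; at 0.45 the nearest part of the cup's rim is about 1.5 cm above the top of the ball.
- latch (a joint): Latch slide, m: 0 = in (locked), 0.020 = fully out at its stop. It moves along the tongue's -x (towards the robot); a spring pulls it in, with 4 N at 0 rising to 10 N fully out. The bolt frees the ball from about 0.008; 0.012 or more counts as pulled, with the tongue still down.
- latch_grip (a point): Grasp point in the latch's upright steel tab; moves with the latch, axes as the tongue's. At (-100, 0, 86) mm of the hitch when closed. Tab 16 mm (x) by 30 mm (y), its top 20 mm above this point, foot 34 mm below. From tab to coupler: 47 mm free, but for the latch rod (10 mm thick, 60 mm above the bench) and its collar. The coupler (grey cup, latch housing) is 86 mm high.
- coupler_rim (a point): Centre of the cup's lower rim on the tongue, at (0, 0, 54) mm of the hitch when the tongue is down; the cup is 47 mm across. Axes as the tongue's.
- scraper: Scraper block, loose, standing on its blade: black plastic blade 12 mm thick (x), 90 mm wide (y), 20 mm high, with a wooden handle 20 mm (x) by 60 mm (y) above it, from 16 to 60 mm. Origin at the middle of the blade's lower edge; weighs about 0.09 kg.
- scraper_grip (a point): Middle of the scraper's wooden handle, 44 mm above its blade's lower edge; grasp it across its 20 mm (x).
- rivet_tin: Round tin, 54 mm across, 24 mm high, a bystander. Origin at the middle of its underside.
- flat_tin: Flat oblong tin, 51 x 71 x 21 mm, a bystander. Origin at the middle of its underside.
- jam_jar: White jar, 65 mm across, 123 mm high, a bystander. Origin at the middle of its underside.
- chip0_mid (a point): Middle of a loose steel chip, about 16 x 11 x 10 mm, 4 mm above its underside (so 16 mm above the bench while it lies on the plate).
- chip0: The same loose steel chip; origin at the middle of its underside.
- chip1_mid (a point): Middle of a loose steel chip, about 12 x 14 x 10 mm, 4 mm above its underside (so 16 mm above the bench while it lies on the plate).
- chip1: The same loose steel chip; origin at the middle of its underside.
- chip2_mid (a point): Middle of a loose steel chip, about 16 x 11 x 10 mm, 4 mm above its underside (so 16 mm above the bench while it lies on the plate).
- chip2: The same loose steel chip; origin at the middle of its underside.
- chip3_mid (a point): Middle of a loose steel chip, about 12 x 14 x 10 mm, 4 mm above its underside (so 16 mm above the bench while it lies on the plate).
- chip3: The same loose steel chip; origin at the middle of its underside.

How it is judged:
By the outcome, as a careful person would: the job done as asked, in the order asked, and still so for the second after the job is handed in, while the arm keeps its last pose, push and grip.
It also fails if it takes over 67 s, if anything falls off the work surface, if the arm or the gripper's body presses on something with over 40 N, if the wrist force passes 120 N, or if a joint passes its speed limit or range.

## Robot

A 6-joint arm with a two-finger parallel gripper is mounted at the origin on the work surface; the furniture and walls round the work are solid. World frame = base frame: x ahead of the robot, y to its left, z up, the work surface at z = 0. Lengths are in m, angles in rad, forces in N, time in s.
With the tool pointing down it reaches from about 0.275 to 0.825 m from the base axis. Payload 4.9 kg.
Tool frame: the origin (TCP) lies midway between the tips of the shut fingers; the grasp point (between the pads) lies 19 mm behind it; z points along the fingers, x is the direction in which the jaws open and shut, and the axes are right-handed (so a half turn about z gives the same grasp; the last joint's range is limited). The gripper opens to 85 mm and grips with 20 to 120 N. Pads are 22 mm wide; open, the fingers measure 114 mm over their backs; the gripper's body (76 mm by 85 mm) begins 54 mm behind the grasp point. The pads swing forward as they close: fully open they stand 13 mm farther back than shut.
Start: joints at [1.17, 0.326, -0.193, 1.052, 0, 1.437], TCP at [0.145, 0.531, 0.202] pointing down, gripper open.
Joint ranges: [-2.65, 2.65], [-0.97, 1.79], [-1.3, 1.35], [-1.93, 2.1], [-1.47, 1.37], [-3.14, 3.14]. Speed limits (rad/s): [2.57, 2.57, 3.14, 3.14, 3.14, 3.14].

## Interface

Orientations are given as a unit quaternion [w, x, y, z].
In Python, from workcell import * gives the robot as it stands. The module is installed in compiled form; this text tells all that it offers. Calls block until the motion is done:
- move_to(position, orientation): joint-space move of the TCP to a pose.
- move_linear(position, rot=None, v=0.15): straight line of the TCP; rot=None keeps the orientation; v is the mean speed in m/s.
- goto_joints(angles): joint-space move.
- ungrasp() and grab(strength=None): open the fingers fully, or close them until they stop; strength is the grip in N (None keeps the last).
- sleep(seconds).
- solve_ik(position, orientation): joint angles nearest the present ones, or None.
- read_camera(name): name is "scene" or "side" or "wrist"; returns a dict with "color" (420x560x3 uint8, red, green, blue), "mtx" (3x3 intrinsics, pixels), "position" and "rotation" of the camera in the world; the wrist camera has in their place "hand_eye" (4x4, takes a point from camera to tool coordinates, whose origin is the TCP and whose axes are the tool frame's). Camera axes: x right, y up, looking along -z (the intrinsics and any distortion apply to the point x, -y, -z); pixel columns grow to the right and rows downward; lengths in m; the calibration is good to about 2 mm. A picture is of the moment at which its call begins: read the wrist's pose just before it. There is no depth.
A pose or a line that the arm cannot do raises Unreachable and nothing moves.
- finish_job(): hands the job in, once; it reports no verdict.
Trained networks look in a picture, given as the dict that the camera call returned (one of the last four; its "shot" number tells which), for a name from the list of things; names that differ only in an ending like _2 or _b are one class to them, and where a whole thing is asked for, a point or a joint stands for the part that bears it (a point fixed in the world has none). Each returns a list of dicts, best first, with "p" (0 to 1); they miss things now and then, are a little off and sometimes report something else, mostly with a low value. They report only what shows in the picture. A call takes as long as a camera call.
- spot_in(picture, query): "extent" ([left, top, right, bottom] in pixels, round what is visible of it).
Readings, each from a call of its own:
- current_time_s(): time.
- current_joints(): joint angles.
- current_joint_velocities(): joint speeds.
- current_joint_efforts(): joint torques, N m.
- current_tcp_pos(): TCP position.
- current_orientation(): TCP orientation.
- current_ft_force(): force on the tool from outside, world axes, zero at the start.
- current_moment(): the same for the moment, N m.
- current_gripper_width(): finger opening in m.
Only numpy, scipy, OpenCV 4.12 (cv2) and the standard library are available. Lean on these libraries where they do the work, as an engineer would, in place of code of your own. Each camera call takes 0.05 s, during which the arm holds its last target.

## Working session

There is one attempt and no reset: what is moved stays moved. The work goes in short steps, each a Python script; the robot and the scene stay as the last script left them, time stands still between calls to the robot, and variables do not carry over. Pictures are saved under pics/ and viewed, and the job is handed in when it is done.

```bash
mkdir -p pics; ls; cat > h.py <<'E'
from workcell import *
import numpy as np, cv2
def save(d,n): cv2.imwrite('pics/'+n+'.png', cv2.cvtColor(d['color'],cv2.COLOR_RGB2BGR))
E
python3 - <<'E'
from h import *
print(current_time_s())
for c in ['scene','side','wrist']:
    p=current_tcp_pos();q=current_orientation()
    d=read_camera(c); save(d,c+'0')
    print(c,{k:(v if k!='color' else 0) for k,v in d.items()},p,q)
    for n in ['hitch','scraper','latch','latch_grip','chip0','rivet_tin','flat_tin','jam_jar','tongue']:
        try: print(n,[(np.round(r['extent']).astype(int).tolist(),round(r['p'],2)) for r in spot_in(d,n)])
        except Exception as e: print(n,repr(e))
print(current_time_s())
E
```

```text
pics
0.0
scene {'color': 0, 'mtx': array([[441.68303322,   0.        , 277.76082738],
       [  0.        , 441.68303322, 212.46821883],
       [  0.        ,   0.        ,   1.        ]]), 'position': array([-0.30233319, -0.41383023,  0.97278889]), 'rotation': array([ 0.81184203,  0.32954284, -0.18749425, -0.44402697]), 'shot': 1} [0.14473341 0.52995839 0.20101274] [ 4.28260764e-04  7.94869931e-01  6.06779252e-01 -7.40412802e-04]
hitch [([166, 143, 254, 204], 0.88), ([178, 146, 215, 182], 0.68)]
scraper [([378, 262, 408, 286], 0.93), ([165, 139, 253, 206], 0.35)]
latch []
latch_grip [([186, 168, 202, 184], 0.54)]
chip0 []
rivet_tin [([233, 235, 254, 254], 0.54)]
flat_tin [([136, 174, 158, 194], 0.85)]
jam_jar [([433, 244, 470, 292], 0.64)]
tongue [([177, 146, 220, 188], 0.91)]
side {'color': 0, 'mtx': array([[537.87284685,   0.        , 293.37258968],
       [  0.        , 537.87284685, 200.59531627],
       [  0.        ,   0.        ,   1.        ]]), 'position': array([-0.14723472,  1.17840306,  1.06492917]), 'rotation': array([-0.21097402, -0.1121213 ,  0.43512047,  0.86809501])
[... 486 characters left out ...]

       [  0.        , 290.24376667, 211.86216633],
       [  0.        ,   0.        ,   1.        ]]), 'hand_eye': array([[ 9.99999221e-01,  6.07431728e-05, -1.24674147e-03,
        -3.69341833e-04],
       [-3.18328236e-04, -9.53378157e-01, -3.01778045e-01,
        -7.81177273e-02],
       [-1.20694704e-03,  3.01778206e-01, -9.53377395e-01,
        -1.72852812e-01],
       [ 0.00000000e+00,  0.00000000e+00,  0.00000000e+00,
         1.00000000e+00]]), 'shot': 3} [0.14500888 0.53056617 0.20178305] [-6.25746241e-06  7.94868773e-01  6.06781372e-01  2.44246449e-06]
hitch []
scraper []
latch []
latch_grip []
chip0 []
rivet_tin []
flat_tin [([284, 315, 338, 358], 0.66)]
jam_jar []
tongue []
1.5
```

View pics/scene0.png

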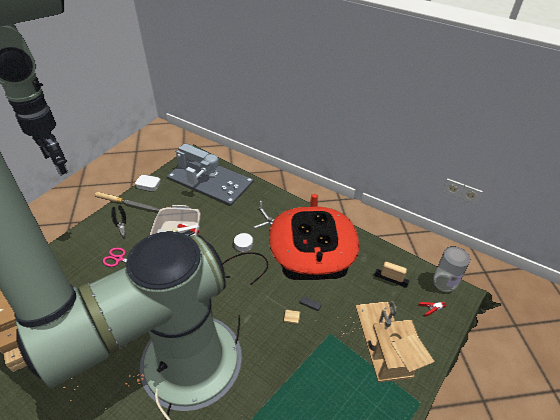

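View pics/side0.png

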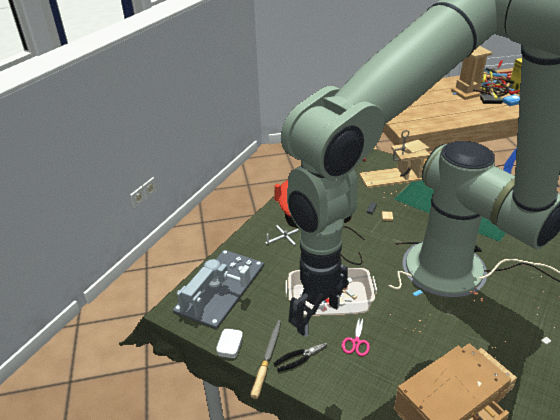

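View pics/wrist0.png

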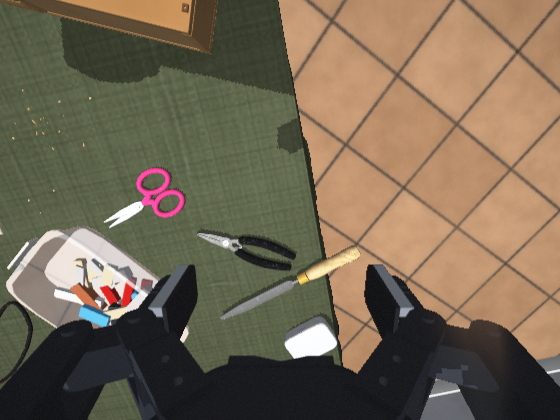

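The scene view shows the hitch plate at about (210,180), with the latch tab near (194,176) and the chips near (230,187). The scraper is at (392,274) beside the grey jar at (452,268), the white rivet tin at (243,242) and the flat tin at (147,183). A tall red tool case stands in between. The side view shows the hitch at (218,289) and the flat tin at (229,344). The wrist view has only the bench edge and the flat tin.

```bash
cat >> h.py <<'E'
from scipy.spatial.transform import Rotation as R
def rq(q): return R.from_quat([q[1],q[2],q[3],q[0]])
def qr(r):
    x=r.as_quat(); return [x[3],x[0],x[1],x[2]]
def cam(name):
    p=np.array(current_tcp_pos());q=current_orientation()
    d=read_camera(name)
    if name=='wrist':
        T=np.eye(4);T[:3,:3]=rq(q).as_matrix();T[:3,3]=p
        M=T@d['hand_eye']; d['C']=M[:3,3]; d['Rm']=M[:3,:3]
    else: d['C']=np.array(d['position']); d['Rm']=rq(d['rotation']).as_matrix()
    return d
def ray(d,u,v):
    K=d['mtx']; x=np.array([(u-K[0,2])/K[0,0],-(v-K[1,2])/K[1,1],-1.])
    r=d['Rm']@x; return r/np.linalg.norm(r)
def onz(d,u,v,z):
    r=ray(d,u,v); return d['C']+r*(z-d['C'][2])/r[2]
def proj(d,P):
    c=d['Rm'].T@(np.array(P)-d['C']); K=d['mtx']
    return np.array([K[0,2]+K[0,0]*c[0]/-c[2],K[1,2]+K[1,1]*c[1]/c[2]])
def tri(obs):
    A=np.zeros((3,3));b=np.zeros(3);L=[]
    for d,u,v in obs:
        r=ray(d,u,v);M=np.eye(3)-np.outer(r,r);A+=M;b+=M@d['C'];L.append((d['C'],r))
    X=np.linalg.solve(A,b)
    return X,[np.linalg.norm((np.eye(3)-np.outer(r,r))@(X-c)) for c,r in L]
def spots(d,names):
    for n in names:
        print(n,[(np.round(r['extent']).astype(int).tolist(),round(r['p'],2)) for r in spot_in(d,n)])
def down(yaw):  # tool z down, tool x at world angle yaw
    return R.from_matrix(np.array([[np.cos(yaw),np.sin(yaw),0],[np.sin(yaw),-np.cos(yaw),0],[0,0,-1]]))
def crop(d,n,box,s=4):
    a,b,c,e=box; im=cv2.cvtColor(d['color'][b:e,a:c],cv2.COLOR_RGB2BGR)
    cv2.imwrite('pics/'+n+'.png',cv2.resize(im,None,fx=s,fy=s,interpolation=cv2.INTER_CUBIC))
E
python3 - <<'E'
from h import *
s=cam('scene'); e=cam('side')
for n,u,v,z in [('scr',392,276,.02),('jar',449,285,0),('rivet',243,243,.012),('flat',147,184,.015),('case',315,240,.0),('caseL',272,262,0),('caseR',352,268,0),('caseback',358,235,.05),('pl1',168,184,.012),('pl2',234,203,.012),('pl3',253,180,.012)]: print(n,onz(s,u,v,z).round(3))
for n,u,v,z in [('flat',229,344,.015),('plA',174,315,.012),('plB',215,327,.012),('plC',264,265,.012),('plD',222,249,.012)]: print('side',n,onz(e,u,v,z).round(3))
crop(s,'s1',(120,130,270,270),5); crop(e,'e1',(150,220,290,370),5); crop(s,'s2',(340,220,500,320),5)
E
```

```text
scr [ 0.461 -0.303  0.02 ]
jar [ 0.533 -0.441  0.   ]
rivet [0.345 0.101 0.012]
flat [0.379 0.505 0.015]
case [ 0.477 -0.062  0.   ]
caseL [ 0.341 -0.001  0.   ]
caseR [ 0.443 -0.197  0.   ]
caseback [ 0.519 -0.172  0.05 ]
pl1 [0.418 0.451 0.012]
pl2 [0.463 0.22  0.012]
pl3 [0.585 0.232 0.012]
side flat [0.388 0.516 0.015]
side plA [0.566 0.501 0.012]
side plB [0.45  0.485 0.012]
side plC [0.453 0.236 0.012]
side plD [0.597 0.233 0.012]
```

View pics/s1.png

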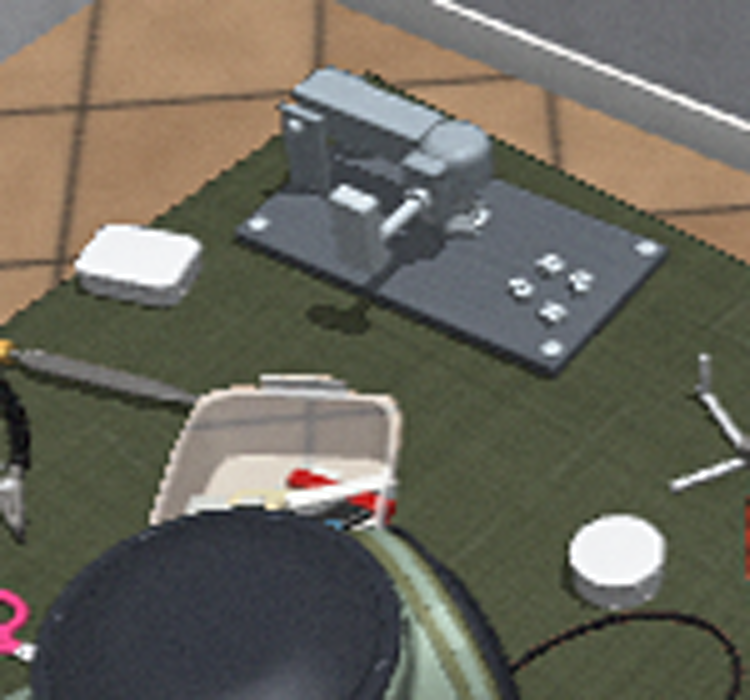

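View pics/e1.png

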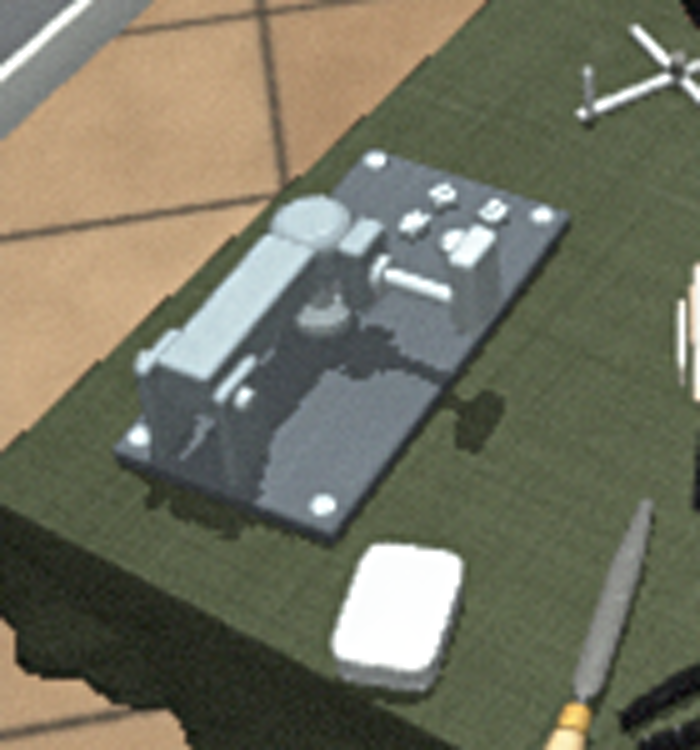

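View pics/s2.png

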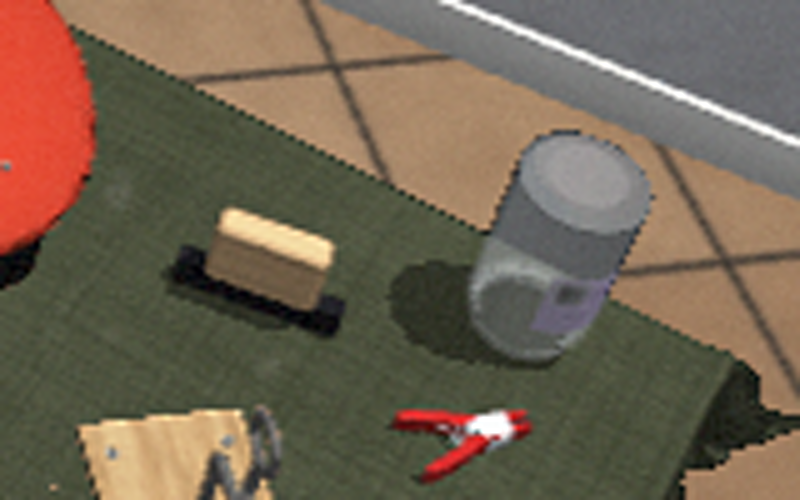

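Scene crop: four chips on the bare plate end at about (224–237, 183–192) in the full image, with the tab top at about (191,170). The table edge is close behind the plate, so the chips should go towards the robot. The scraper's long axis runs at about 15° in the image, and the jar is well to its right. Next I'll take wrist views of the hitch.

```bash
python3 - <<'E'
from h import *
import pickle
D=[]
for i,p in enumerate([(0.47,0.38,0.28),(0.45,0.28,0.28)]):
    move_to(p,qr(down(np.pi/2)))
    sleep(0.2)
    d=cam('wrist'); save(d,f'w{i+1}'); D.append(d)
    spots(d,['hitch','latch_grip','chip0','coupler_rim'])
e=cam('side'); save(e,'side2')
pickle.dump(D+[e],open('D.pkl','wb'))
print(current_time_s(),current_ft_force())
E
```

```text
hitch [([178, 150, 354, 247], 0.78), ([193, 208, 204, 213], 0.52)]
latch_grip [([246, 151, 270, 198], 0.84), ([250, 150, 355, 247], 0.38)]
chip0 [([196, 187, 204, 194], 0.61), ([212, 208, 221, 216], 0.41)]
coupler_rim [([248, 151, 352, 246], 0.96)]
hitch [([245, 165, 425, 260], 0.55)]
latch_grip [([324, 165, 351, 210], 0.78), ([260, 221, 265, 224], 0.28)]
chip0 [([260, 201, 267, 205], 0.64), ([276, 218, 287, 227], 0.58), ([277, 200, 288, 210], 0.54)]
coupler_rim [([319, 167, 423, 260], 0.8)]
4.4167 [ 0.02206834 -0.45852564 -0.2054372 ]
```

View pics/w1.png

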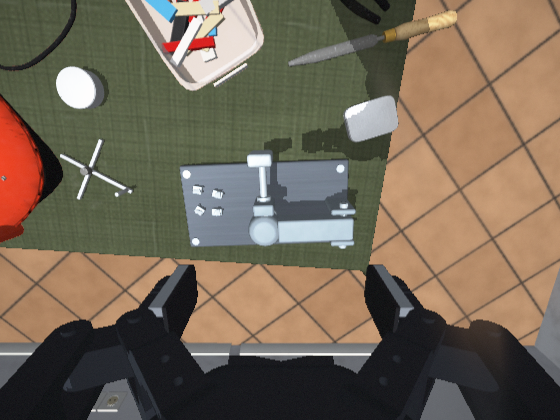

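View pics/w2.png

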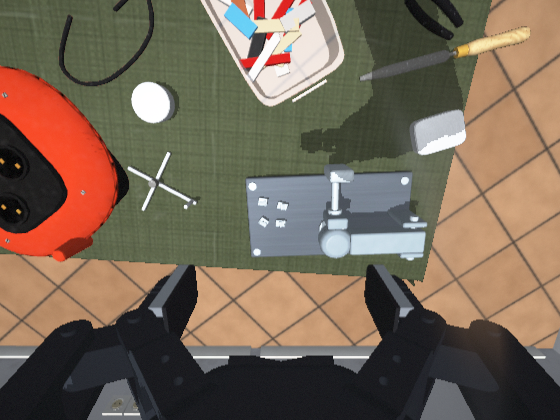

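Both wrist views show the plate with its chips: w1 near (196–217, 189–212), w2 near (262–284, 201–224). The tab top is at about (259,159) in w1 and (339,175) in w2. I'll zoom in to get exact points.

```bash
python3 - <<'E'
from h import *
import pickle
D=pickle.load(open('D.pkl','rb'))
crop(D[0],'c1',(170,140,370,260),4); crop(D[1],'c2',(240,150,440,270),4); crop(D[2],'c3',(150,220,290,350),5)
E
```

```text
(no output)
```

View pics/c1.png

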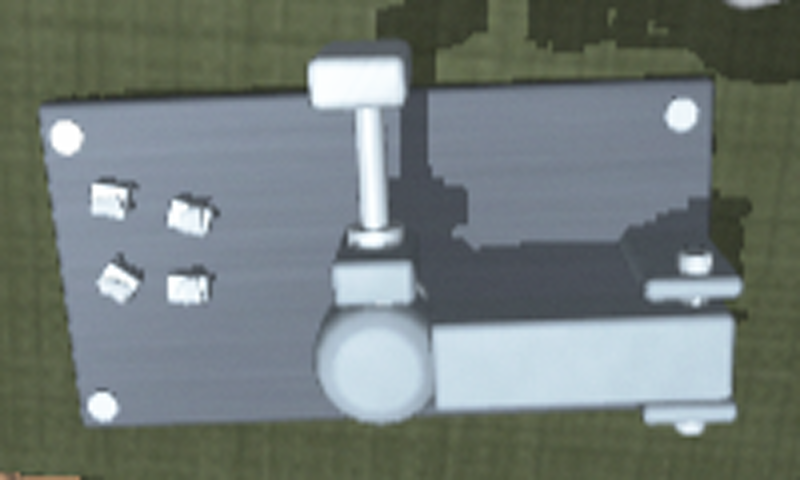

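View pics/c2.png

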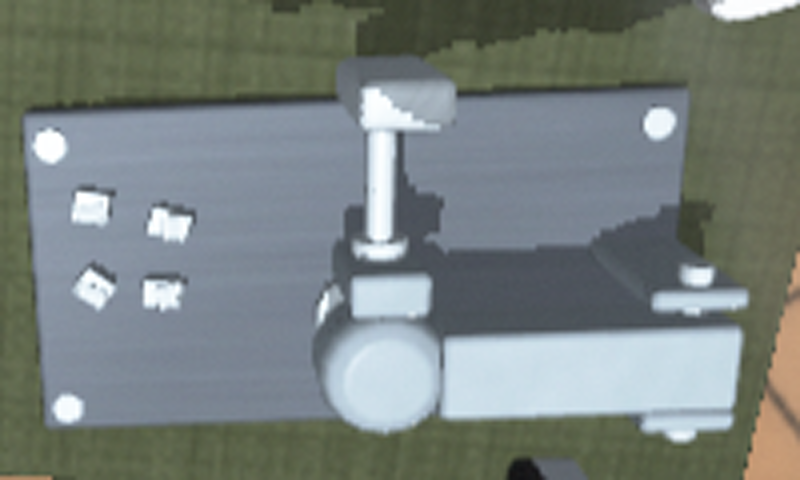

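View pics/c3.png

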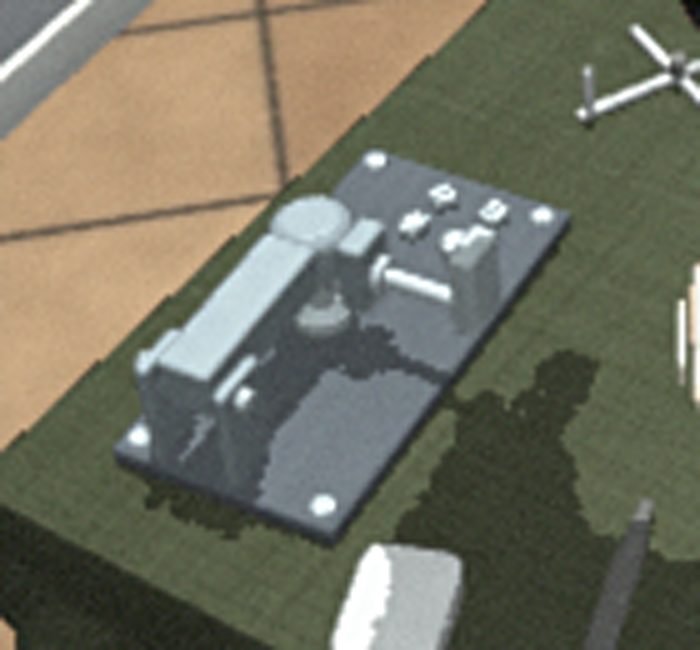

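```bash
python3 - <<'E'
from h import *
import pickle
from scipy.optimize import least_squares
D=pickle.load(open('D.pkl','rb'))
def f(off,s,pts): return [(off[0]+u/s-.5+.5/s,off[1]+v/s-.5+.5/s) for u,v in pts]
NR,NL,FR,FL,TB=(-85,-130,12),(-85,128,12),(50,-130,12),(50,128,12),(-100,0,106)
obs=[(0,(NR,NL,FR,TB),f((170,140),4,[(40,103),(712,80),(82,425),(359,82)])),
(1,(NR,NL,FR,TB),f((240,150),4,[(25,115),(687,90),(48,427),(407,107)])),
(2,(NR,NL,FR,FL,TB),f((150,220),5,[(570,215),(333,540),(365,152),(115,450),(473,245)]))]
def H(x,P): return R.from_euler('z',x[3]).apply(np.array(P)/1000.)+x[:3]
def res(x,ids=(0,1,2)):
    r=[]
    for k,P,uv in obs:
        if k in ids:
            for p,q in zip(P,uv): r+=list(proj(D[k],H(x,p))-q)
    return np.array(r)
for ids in [(0,1,2),(0,1),(2,)]:
    s=least_squares(res,[.545,.363,0,.05],args=(ids,)); print(ids,s.x.round(4),np.abs(s.fun).max().round(2)); 
    if ids==(0,1,2): X=s.x; print(s.fun.round(1))
# tab top triangulated
t,e=tri([(D[k],*o[2][-1] if 0 else (*o[-1],)) for k,_,o in obs]); print('tab top',t.round(4),np.round(e,4))
c1=f((170,140),4,[(112,200),(190,215),(120,283),(188,287)]);c2=f((240,150),4,[(92,207),(170,222),(95,289),(163,293)])
for a,b in zip(c1,c2):
    t,e=tri([(D[0],*a),(D[1],*b)]); Pm=(onz(D[0],*a,.018)+onz(D[1],*b,.018))/2
    print('chip',t.round(3),'onz',Pm.round(3),'hitch',(R.from_euler('z',-X[3]).apply(Pm-X[:3])*1000).round(1))
# bystanders
for n,k,u,v,z in [('rivet',1,153,102,.024),('flat',1,439,131,.021),('caseR',1,128,185,.05),('edgefar',1,350,272,0)]: print(n,onz(D[k],u,v,z).round(3))
np.save('hitch.npy',X)
E
```

```text
File "<stdin>", line 21
    t,e=tri([(D[k],*o[2][-1] if 0 else (*o[-1],)) for k,_,o in obs]); print('tab top',t.round(4),np.round(e,4))
                             ^^
SyntaxError: invalid syntax
```

```bash
cat > fit.py <<'E'
from h import *
import pickle
from scipy.optimize import least_squares
D=pickle.load(open('D.pkl','rb'))
def f(off,s,pts): return [(off[0]+u/s-.5+.5/s,off[1]+v/s-.5+.5/s) for u,v in pts]
NR,NL,FR,FL,TB=(-85,-130,12),(-85,128,12),(50,-130,12),(50,128,12),(-100,0,106)
obs=[(0,(NR,NL,FR,TB),f((170,140),4,[(40,103),(712,80),(82,425),(359,82)])),
(1,(NR,NL,FR,TB),f((240,150),4,[(25,115),(687,90),(48,427),(407,107)])),
(2,(NR,NL,FR,FL,TB),f((150,220),5,[(570,215),(333,540),(365,152),(115,450),(473,245)]))]
def H(x,P): return R.from_euler('z',x[3]).apply(np.array(P)/1000.)+x[:3]
def res(x,ids=(0,1,2)):
    r=[]
    for k,P,uv in obs:
        if k in ids:
            for p,q in zip(P,uv): r+=list(proj(D[k],H(x,p))-q)
    return np.array(r)
for ids in [(0,1,2),(0,1),(2,)]:
    s=least_squares(res,[.545,.363,0,.05],args=(ids,)); print(ids,s.x.round(4),np.abs(s.fun).max().round(2)); 
    if ids==(0,1,2): X=s.x; print(s.fun.round(1))
t,e=tri([(D[k],)+tuple(o[-1]) for k,_,o in obs]); print('tab top',t.round(4),np.round(e,4))
c1=f((170,140),4,[(112,200),(190,215),(120,283),(188,287)]);c2=f((240,150),4,[(92,207),(170,222),(95,289),(163,293)])
for a,b in zip(c1,c2):
    t,e=tri([(D[0],*a),(D[1],*b)]); Pm=(onz(D[0],*a,.018)+onz(D[1],*b,.018))/2
    print('chip',t.round(3),'onz',Pm.round(3),'hitch',(R.from_euler('z',-X[3]).apply(Pm-X[:3])*1000).round(1))
for n,k,u,v,z in [('rivet',1,153,102,.024),('flat',1,439,131,.021),('caseR',1,128,185,.05),('edgefar',1,350,272,0)]: print(n,onz(D[k],u,v,z).round(3))
np.save('hitch.npy',X)
E
python3 fit.py
```

```text
(0, 1, 2) [ 0.5377  0.3592 -0.0036  0.0384] 1.22
[-0.6  0.3  0.5 -0.2  0.4  0.8 -0.2  0.8 -1.  -0.5  0.8 -0.5 -0.8  0.4
  0.   0.1  0.8  0.6 -0.   0.2  1.2 -0.  -0.8  0.9  0.   1.2]
(0, 1) [ 0.538   0.3593 -0.0058  0.0367] 0.81
(2,) [ 0.5433  0.3534 -0.0095  0.0499] 0.75
tab top [0.437  0.3553 0.1065] [0.0009 0.0008 0.0007]
chip [0.494 0.253 0.016] onz [0.493 0.254 0.018] hitch [ -48.8 -103.6   21.6]
chip [0.499 0.284 0.019] onz [0.499 0.284 0.018] hitch [-41.7 -74.   21.6]
chip [0.527 0.254 0.017] onz [0.526 0.254 0.018] hitch [ -15.3 -104.5   21.6]
chip [0.528 0.281 0.019] onz [0.528 0.281 0.018] hitch [-12.6 -77.8  21.6]
rivet [0.349 0.105 0.024]
flat [0.387 0.509 0.021]
caseR [0.46  0.066 0.05 ]
edgefar [0.626 0.403 0.   ]
```

The fit is consistent, with residuals of 1.2 px or less, tab top at z=0.1065 (expected 0.106) and chips at z≈0.017. Next I'll view the scraper.

```bash
python3 - <<'E'
from h import *
import pickle
D=[]
move_to((0.42,0.20,0.36),qr(down(np.pi/2)))
for i,p in enumerate([(0.40,-0.24,0.32),(0.42,-0.30,0.22)]):
    move_to(p,qr(down(np.pi/2)))
    sleep(0.15)
    d=cam('wrist'); save(d,f'v{i+1}'); D.append(d)
    spots(d,['scraper','scraper_grip','jam_jar'])
pickle.dump(D,open('S.pkl','wb'))
print(current_time_s(),current_ft_force())
E
```

```text
scraper [([216, 200, 270, 220], 0.81), ([126, 227, 195, 291], 0.3)]
scraper_grip [([218, 197, 267, 219], 0.8)]
jam_jar [([130, 224, 193, 291], 0.83)]
scraper []
scraper_grip [([243, 200, 308, 232], 0.88)]
jam_jar [([133, 235, 216, 307], 0.56)]
7.825 [ 0.03267961 -0.09908379  0.10956939]
```

View pics/v1.png

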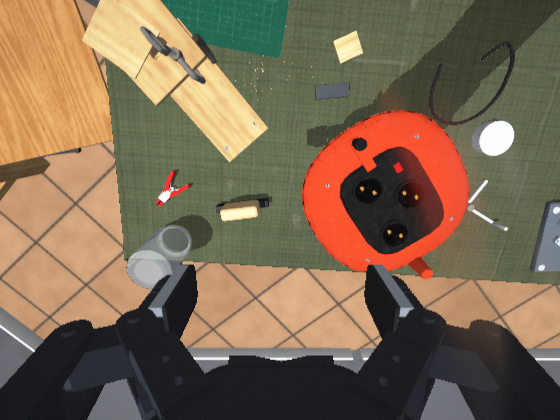

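View pics/v2.png

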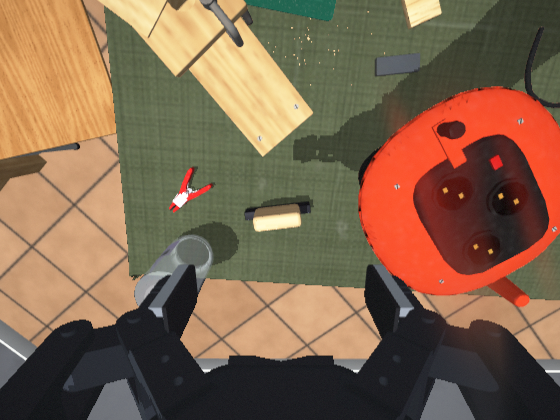

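v1 shows the scraper handle around (240,211) with its blade toward the robot. In v2 the handle is around (277,218), the jar is to the left at (185,265) and the case is to the right.

```bash
python3 - <<'E'
from h import *
import pickle
D=pickle.load(open('S.pkl','rb'))
a=D[0]['color'][185:235,200:290];b=D[1]['color'][185:245,225:335]
A=cv2.resize(cv2.cvtColor(a,4),None,fx=7,fy=7,interpolation=2);B=cv2.resize(cv2.cvtColor(b,4),None,fx=7,fy=7,interpolation=2)
cv2.imwrite('pics/sv1.png',A);cv2.imwrite('pics/sv2.png',B)
E
```

```text
(no output)
```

View pics/sv1.png

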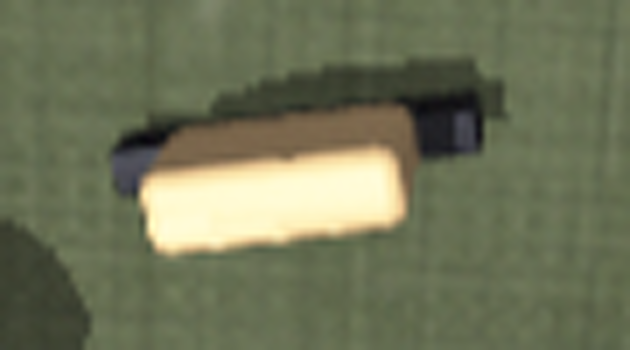

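View pics/sv2.png

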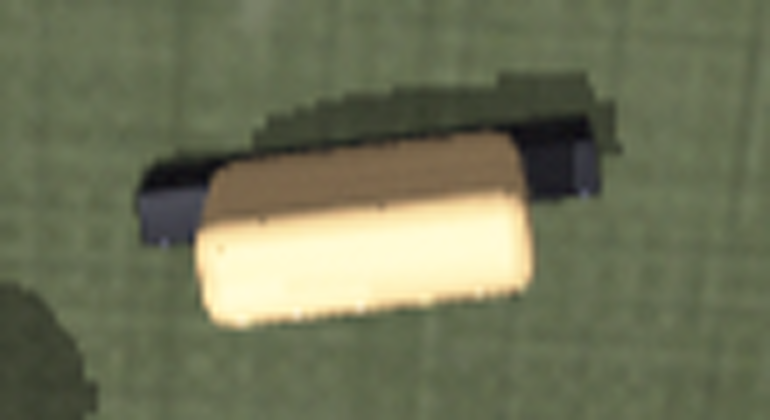

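```bash
python3 - <<'E'
from h import *
import pickle
D=pickle.load(open('S.pkl','rb'))
A=np.array([(140,180),(393,148),(408,222),(153,252)])/7+[200,185]-.43
B=np.array([(197,228),(525,195),(532,290),(210,325)])/7+[225,185]-.43
T=[]
for a,b in zip(A,B):
    t,e=tri([(D[0],*a),(D[1],*b)]);T.append(t);print(t.round(4),np.round(e,4),onz(D[0],*a,.06).round(4),onz(D[1],*b,.06).round(4))
for d,P in ((D[0],A),(D[1],B)):
    Q=np.array([onz(d,*p,.06) for p in P]); c=Q.mean(0); v=(Q[1]-Q[0]+Q[2]-Q[3])/2; w=(Q[3]-Q[0]+Q[2]-Q[1])/2
    print(c.round(4),np.linalg.norm(v),np.linalg.norm(w),'long axis deg',np.degrees(np.arctan2(v[1],v[0])),np.degrees(np.arctan2(w[1],w[0])))
c=np.mean(T,0);print('tri c',c)
a,b=tri([(D[0],*A.mean(0)),(D[1],*B.mean(0))]);print(a,b)
print('jar shadows', [onz(D[1],*p,.12).round(3) for p in [(160,290)]])
E
```

```text
[ 0.4578 -0.3345  0.0563] [0.0005 0.0005] [ 0.4572 -0.3339  0.06  ] [ 0.456 -0.334  0.06 ]
[ 0.4493 -0.2772  0.0615] [0.0001 0.0001] [ 0.4496 -0.2773  0.06  ] [ 0.4499 -0.2771  0.06  ]
[ 0.4695 -0.2749  0.0535] [0.0004 0.0004] [ 0.4669 -0.2743  0.06  ] [ 0.4675 -0.2755  0.06  ]
[ 0.4749 -0.3324  0.058 ] [0. 0.] [ 0.4742 -0.332   0.06  ] [ 0.4741 -0.3322  0.06  ]
[ 0.462  -0.3044  0.06  ] 0.05762646168941126 0.01733374264447438 long axis deg 97.36154032290412 8.031110118598596
[ 0.4619 -0.3047  0.06  ] 0.057218863033175076 0.017899443577070677 long axis deg 96.41187532616524 5.424871192514158
tri c [ 0.46288083 -0.30475996  0.05732104]
[ 0.4627201  -0.30467057  0.05748529] [np.float64(3.129505398004766e-06), np.float64(3.129505398153642e-06)]
jar shadows [array([ 0.519, -0.431,  0.12 ])]
```

The scraper handle is centred at (0.462,-0.3045), with its top at z≈0.0575 (expected 0.060) and normal at about 7°. I'll check IK for the whole plan in both half-turns.

```bash
cat >> h.py <<'E'
HX=np.array([0.537,0.3594]); HY=0.038
def hp(x,y,z): # hitch mm -> world
    c,s=np.cos(HY),np.sin(HY); return np.array([HX[0]+(c*x-s*y)/1e3,HX[1]+(s*x+c*y)/1e3,z/1e3])
def tongue_pose(th,out,flip=0,gz=88,gy=0,gx=-100):
    # grasp point fixed in tongue frame; returns TCP pos, rotation
    Rt=R.from_euler('z',HY)*R.from_rotvec([-th,0,0])
    g=hp(0,110,66)+Rt.apply(np.array([gx-out,gy-110,gz-66])/1e3)
    r=Rt*down(np.pi*flip)
    return g+r.apply([0,0,.019]),r
E
python3 - <<'E'
from h import *
print(np.round(current_joints(),2))
y=np.radians(7)
for fl in (0,1):
    print('flip',fl)
    for n,p,r in [('gr',(0.462,-0.3045,.027),down(y+np.pi*fl)),('s1',hp(30,-90,40),down(HY+np.pi*fl)),('s2',hp(-110,-90,37),down(HY+np.pi*fl))]+[('t%.1f'%t,)+tongue_pose(t,20,fl) for t in (0,.2,.4,.6,.7)]:
        j=solve_ik(p,qr(r)); print(n,np.round(p,3),None if j is None else np.round(j,2))
E
```

```text
[-0.76  0.25 -0.25  1.07  0.   -0.76]
flip 0
gr [ 0.462 -0.304  0.027] [-0.72  0.51 -0.41  0.65  0.    0.73]
s1 [0.57  0.271 0.04 ] [ 0.33  0.61 -0.17  0.79  0.    1.86]
s2 [0.43  0.265 0.037] [ 0.41  0.42 -0.52  0.62  0.    1.94]
t0.0 [0.417 0.355 0.069] [ 0.57  0.45 -0.38  0.74  0.    2.1 ]
t0.2 [0.417 0.358 0.091] [ 0.67  0.53 -0.2   0.96 -0.16  2.21]
t0.4 [0.417 0.365 0.112] [ 0.76  0.65  0.01  1.21 -0.3   2.34]
t0.6 [0.416 0.376 0.131] [ 0.84  0.8   0.25  1.48 -0.4   2.46]
t0.7 [0.416 0.383 0.139] [ 0.87  0.89  0.39  1.62 -0.45  2.53]
flip 1
gr [ 0.462 -0.304  0.027] [-0.72  0.51 -0.41  0.65  0.   -2.41]
s1 [0.57  0.271 0.04 ] [ 0.33  0.61 -0.17  0.79  0.   -1.28]
s2 [0.43  0.265 0.037] [ 0.41  0.42 -0.52  0.62  0.   -1.2 ]
t0.0 [0.417 0.355 0.069] [ 0.57  0.45 -0.38  0.74  0.   -1.04]
t0.2 [0.417 0.358 0.091] [ 0.67  0.53 -0.2   0.96 -0.16 -0.93]
t0.4 [0.417 0.365 0.112] [ 0.76  0.65  0.01  1.21 -0.3  -0.81]
t0.6 [0.416 0.376 0.131] [ 0.84  0.8   0.25  1.48 -0.4  -0.68]
t0.7 [0.416 0.383 0.139] [ 0.87  0.89  0.39  1.62 -0.45 -0.61]
```

```bash
python3 - <<'E'
from h import *
r=qr(down(np.radians(7)))
move_to((0.462,-0.3045,.12),r)
move_linear((0.462,-0.3045,.027),v=.12)
print(current_ft_force())
grab(60); print('w',current_gripper_width(),current_ft_force(),current_tcp_pos())
move_linear((0.462,-0.3045,.16),v=.15)
sleep(.1)
print('w',current_gripper_width(),current_ft_force(),current_time_s())
d=cam('wrist');save(d,'g1'); s=cam('scene'); crop(s,'g2',(340,200,480,320),5)
E
```

```text
[-0.63483593 -0.64590363  0.04841712]
w 0.01720527048826687 [-0.88146602  1.95320574  5.38364342] [ 0.46232878 -0.30467285  0.02747914]
w 0.016450046513107608 [ 0.08603713  0.33914355 -1.0666643 ] 11.8667
```

View pics/g1.png

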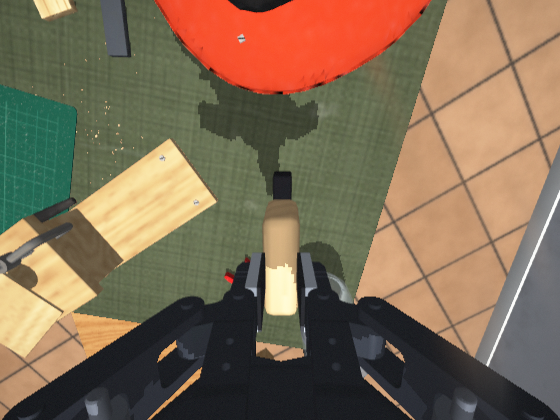

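View pics/g2.png

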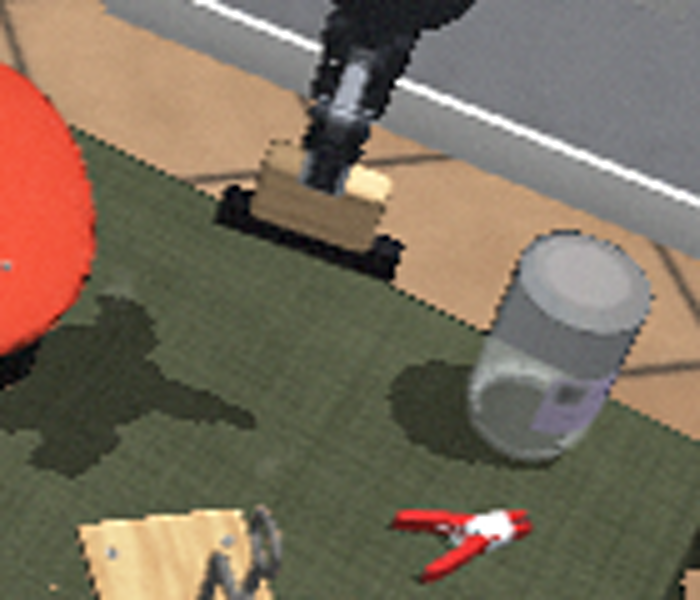

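The grasp is firm: the block hangs level and its blade points along tool y, and the jar was not touched. Next I carry it high over the case to the plate and descend until contact.

```bash
python3 - <<'E'
from h import *
r=qr(down(HY))
move_linear((0.45,-0.29,.34),v=.25)
move_to((0.45,0.20,.34),r)
move_to(hp(18,-89,100),r)
print(current_time_s(),current_gripper_width())
move_linear(hp(18,-89,42.5),v=.1)
sleep(.15)
f0=np.array(current_ft_force()); print('f0',f0)
z=42.5
while z>35:
    z-=0.7; move_linear(hp(18,-89,z),v=.03); f=np.array(current_ft_force())-f0
    print(round(z,1),f.round(1))
    if f[2]>3: break
print(current_tcp_pos(),current_time_s())
s=cam('side'); crop(s,'k1',(150,200,300,340),5)
w=cam('wrist'); save(w,'k2')
E
```

```text
15.6833 0.016642102881358024
f0 [-0.49519393 -0.50897428 -0.48274477]
41.8 [-0.3  1.5 -1.2]
41.1 [-0.9  0.4 -0.9]
40.4 [ 0.5  0.9 -0.1]
39.7 [ 0.8  0.2 -0.9]
39.0 [ 0.2 -1.1  3.4]
[0.55869505 0.27121806 0.03950287] 17.8083
```

View pics/k1.png

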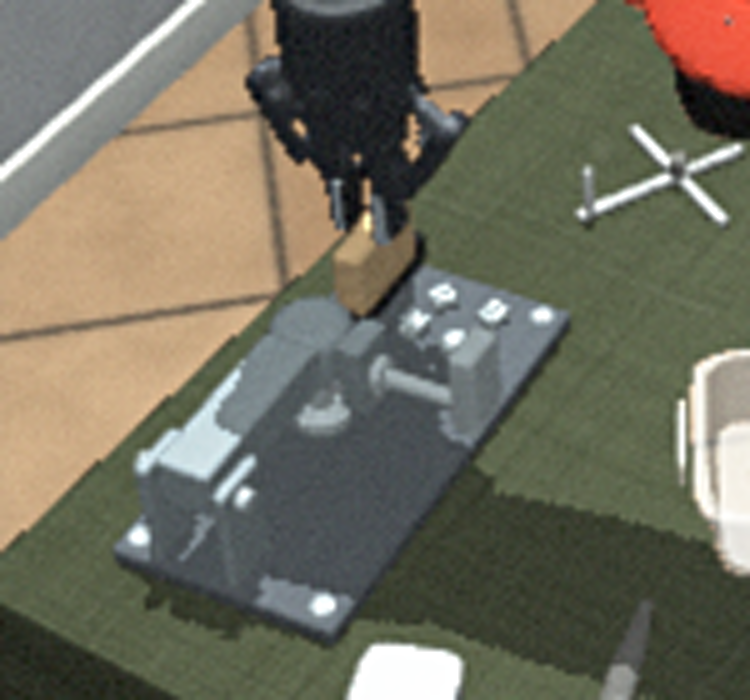

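View pics/k2.png

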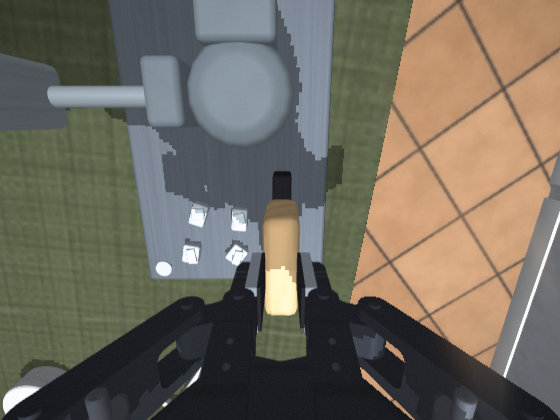

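The blade is on the plate (contact at TCP 39.5 mm, as expected), and all four chips are on the robot's side of it, clear of the cup. Now the stroke towards the robot.

```bash
python3 - <<'E'
from h import *
move_linear(hp(18,-89,39.6),v=.03)
for x in (-20,-60,-90,-112):
    move_linear(hp(x,-89,39.6),v=.08)
    print(x,np.round(current_ft_force(),1),np.round(current_tcp_pos(),4),current_gripper_width())
move_linear(hp(-112,-89,110),v=.15)
w=cam('wrist'); save(w,'m1'); spots(w,['chip0'])
s=cam('side'); crop(s,'m2',(150,200,300,340),5)
print(current_time_s())
E
```

```text
-20 [-1.3 -0.1  2.1] [0.5198 0.2697 0.0395] 0.016993190274116728
-60 [-1.  -0.6 -0.1] [0.4803 0.2682 0.0395] 0.01683885438740888
-90 [ 0.8 -0.1 -1.5] [0.4507 0.2671 0.0396] 0.016908827844787224
-112 [ 0.   0.7 -0.7] [0.4287 0.2663 0.0397] 0.01725298262534638
chip0 []
21.15
```

View pics/m1.png

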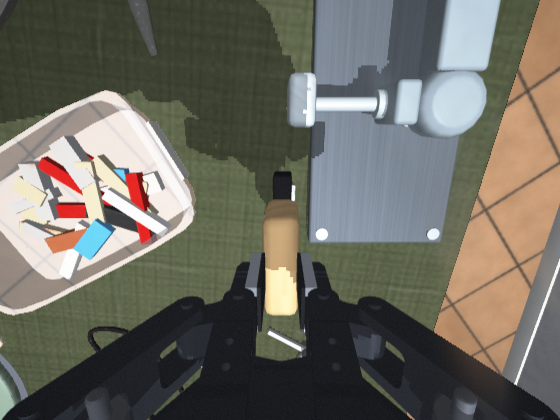

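View pics/m2.png

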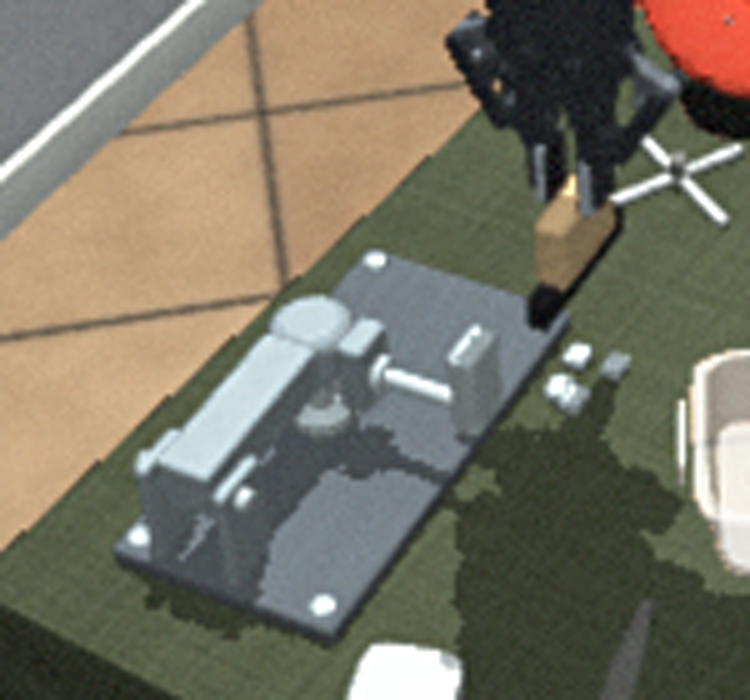

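All four chips are on the bench just in front of the near plate edge, at about (577,355), (615,365), (560,385) and (575,400) in the crop. The plate is clear. Next I need a free spot for the block.

```bash
python3 - <<'E'
from h import *
import pickle
D=pickle.load(open('D.pkl','rb'))
for n,k,u,v in [('tin edge',1,176,105),('bin corner',1,268,106),('bin low',1,200,5),('tri top',1,168,153),('tri end',1,197,203),('cable',1,150,20)]: print(n,onz(D[k],u,v,0).round(3))
e=D[2]
for u,v in [(577,355),(615,365),(560,385),(575,400)]: print(onz(e,150+u/5,200+v/5,.005).round(3))
# candidate footprint draw in w2
im=cv2.cvtColor(D[1]['color'],4).copy()
cx,cy,a=0.375,0.185,HY
P=[np.array([cx,cy,0])+R.from_euler('z',a).apply([sx*.01,sy*.045,0]) for sx,sy in((-1,-1),(1,-1),(1,1),(-1,1))]
cv2.polylines(im,[np.array([proj(D[1],p) for p in P]).astype(int)],True,(0,0,255),1)
cv2.imwrite('pics/cand.png',im)
E
```

```text
tin edge [0.352 0.128 0.   ]
bin corner [0.353 0.263 0.   ]
bin low [0.226 0.174 0.   ]
tri top [0.421 0.108 0.   ]
tri end [0.501 0.146 0.   ]
cable [0.244 0.105 0.   ]
[0.441 0.249 0.005]
[0.418 0.246 0.005]
[0.438 0.274 0.005]
[0.425 0.28  0.005]
```

View pics/cand.png

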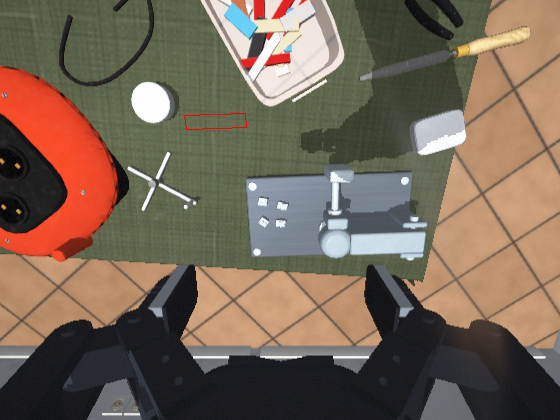

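```bash
python3 - <<'E'
from h import *
p=np.array([.382,.185,0])
move_linear(p+[0,0,.11],v=.2)
move_linear(p+[0,0,.0295],v=.12); sleep(.1)
f0=np.array(current_ft_force()); z=.0295
while z>.025:
    z-=.0007; move_linear(p+[0,0,z],v=.03); f=np.array(current_ft_force())-f0
    if f[2]>2.5: break
print('contact',z,f.round(1))
ungrasp(); print(current_gripper_width(),np.round(current_ft_force(),1))
move_linear(p+[0,0,.15],v=.2)
move_to(hp(-130,-10,190),qr(down(HY)))
sleep(.1)
w=cam('wrist'); save(w,'n1'); spots(w,['scraper','chip0','latch_grip'])
s=cam('side'); save(s,'n2'); c=cam('scene'); crop(c,'n3',(120,130,270,270),5)
print(current_time_s())
E
```

```text
contact 0.0267 [-2.6 -0.7  9.1]
0.08529403077999154 [ 0.5 -0.  -0.1]
scraper [([248, 264, 270, 337], 0.79), ([302, 52, 454, 213], 0.46)]
chip0 [([287, 227, 298, 239], 0.56), ([303, 251, 306, 260], 0.42), ([297, 226, 308, 239], 0.42), ([282, 250, 290, 260], 0.39)]
latch_grip [([301, 171, 361, 211], 0.56), ([240, 0, 303, 72], 0.43), ([250, 263, 268, 337], 0.42)]
26.2333
```

View pics/n1.png

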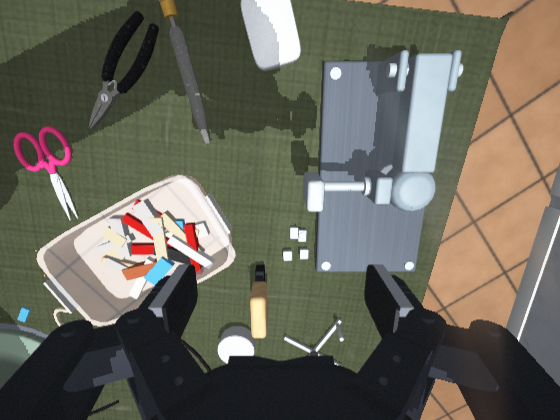

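View pics/n2.png

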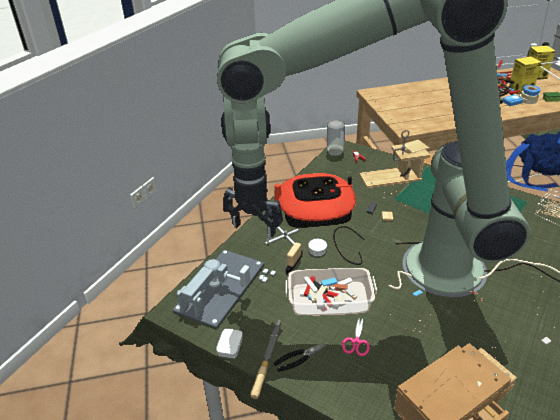

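View pics/n3.png

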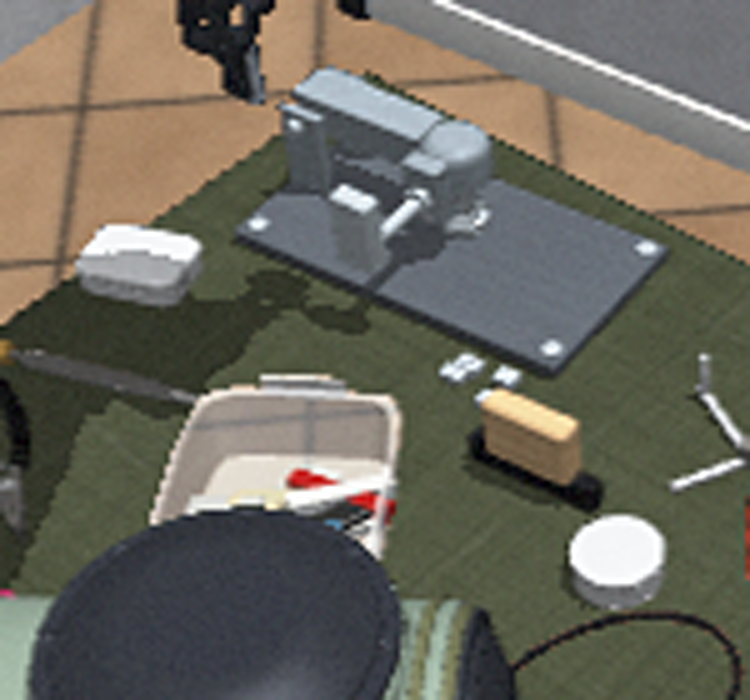

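The block stands upright on the bench at n1 (259,300). The four chips are clear of the plate at n1 (288–304, 233–256), and the tins and jar are untouched. Next I'll check the tab position against this closer view.

```bash
python3 - <<'E'
from h import *
w=cam('wrist')
im=cv2.resize(w['color'][150:240,280:400][:,:,::-1],None,fx=6,fy=6,interpolation=cv2.INTER_CUBIC)
for a in (-108,-92):
    for b in (-15,15):
        u,v=(proj(w,hp(a,b,106))-[280,150]+.5)*6; cv2.circle(im,(int(u),int(v)),3,(0,0,255),1); print(a,b,u.round(),v.round())
cv2.imwrite('pics/o1.png',im); print(current_tcp_pos())
E
```

```text
-108 -15 153.0 377.0
-108 15 158.0 186.0
-92 -15 257.0 377.0
-92 15 265.0 186.0
[0.40764247 0.34399294 0.19012648]
```

View pics/o1.png

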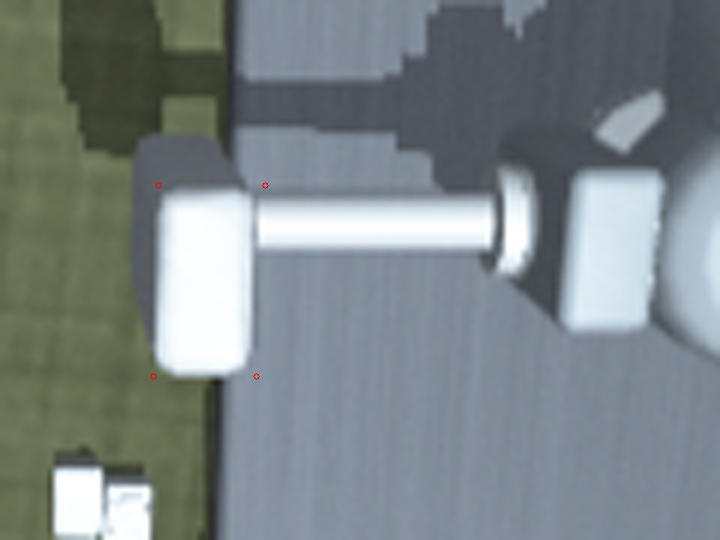

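The predicted tab corners land on the tab's top face to within about 1 mm. Grasping it now, closing across x.

```bash
python3 - <<'E'
from h import *
p,r=tongue_pose(0,5)
move_to(p+[0,0,.06],qr(r))
move_linear(p,v=.12); sleep(.1)
f0=np.array(current_ft_force()); print('f0',f0.round(1))
grab(80); sleep(.1)
print('w',current_gripper_width(),(np.array(current_ft_force())-f0).round(1),current_tcp_pos(),current_time_s())
ex=np.array([np.cos(HY),np.sin(HY),0])
for o in (6,10,14,17,18,19,19.5,20,20.5,21):
    q,_=tongue_pose(0,o); move_linear(q,v=.05)
    f=np.array(current_ft_force())-f0; a=-(np.array(current_tcp_pos())-p)@ex*1e3+5
    print(o,f.round(1),'out',a.round(2),round(current_gripper_width(),4))
    if f@ex>22: break
s=cam('side'); crop(s,'p1',(150,200,300,340),5); c=cam('scene'); crop(c,'p2',(120,130,270,270),5)
np.save('f0.npy',f0);print(current_time_s())
E
```

```text
f0 [-0.1  0.2  0.5]
w 0.013187108677308745 [ 4.4 -1.3  1. ] [0.43442418 0.35562679 0.06983577] 28.1667
6 [ 5.4 -1.   1.3] out 3.72 0.013
10 [ 7.1 -0.2 -0.5] out 7.45 0.013
14 [ 8.1 -1.3 -0.8] out 11.0 0.0132
17 [ 7.9 -0.8 -2.2] out 13.63 0.0131
18 [ 8.2 -1.1 -1.2] out 14.45 0.0128
19 [ 9.1 -1.7 -1.3] out 15.3 0.013
19.5 [ 8.4 -1.1 -1.4] out 15.72 0.013
20 [ 9.5 -1.4 -1.6] out 16.2 0.0128
20.5 [ 9.  -0.8 -1.3] out 16.63 0.013
21 [10.1 -0.3 -2.2] out 17.08 0.0133
30.7667
```

View pics/p1.png

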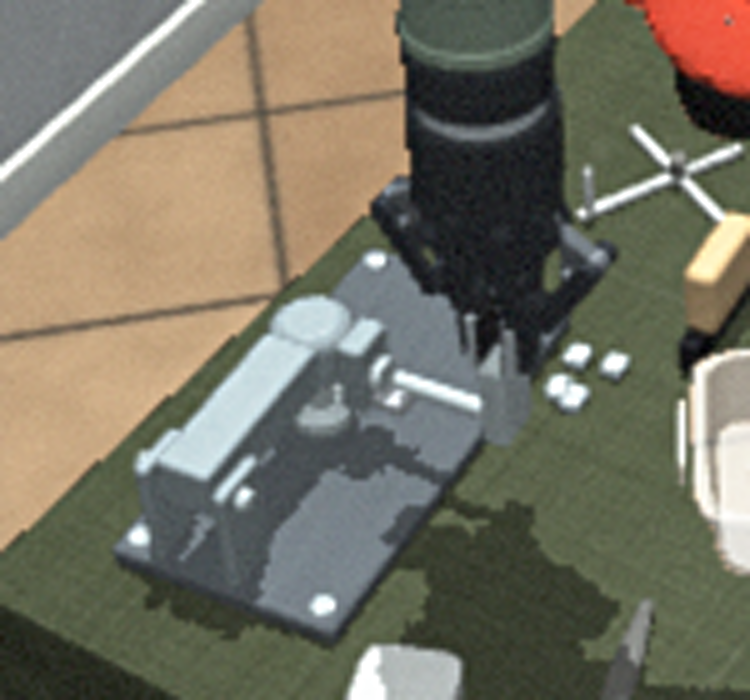

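View pics/p2.png

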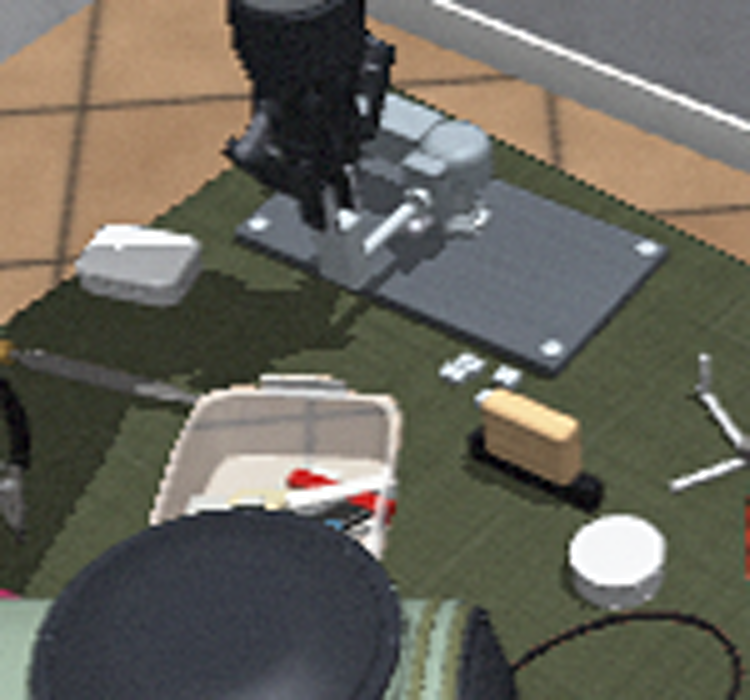

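The latch follows: force rises from 4.4 to 10 N, matching the spring, and it has come out about 17 mm. The arm gives about 0.25 mm/N, so I'll keep pulling until it stalls at the stop.

```bash
python3 - <<'E'
from h import *
f0=np.load('f0.npy'); p,_=tongue_pose(0,5)
ex=np.array([np.cos(HY),np.sin(HY),0])
for o in (23,24,25,26,27,28):
    q,_=tongue_pose(0,o); move_linear(q,v=.05); sleep(.1)
    f=np.array(current_ft_force())-f0; a=-(np.array(current_tcp_pos())-p)@ex*1e3+5
    print(o,f.round(1),'out',a.round(2),round(current_gripper_width(),4))
    if f@ex>15: break
print(current_time_s(),rq(current_orientation()).as_matrix()[:,2].round(3))
E
```

```text
23 [ 9.9 -1.6 -2.4] out 18.84 0.0131
24 [10.5 -1.4 -3.2] out 19.44 0.0127
25 [12.  -1.5 -2.6] out 19.47 0.0132
26 [14.  -0.4 -4.3] out 19.45 0.013
27 [16.2 -0.8 -2.7] out 19.48 0.0133
32.5167 [ 0.013  0.001 -1.   ]
```

It stalled at the stop (force climbing, no travel), so the latch is fully out. Now I lift along the hinge arc, rotating the tool with the tongue.

```bash
python3 - <<'E'
from h import *
f0=np.load('f0.npy')
for t in np.arange(.06,.61,.06):
    q,r=tongue_pose(t,26); move_linear(q,qr(r),v=.05)
    f=np.array(current_ft_force())-f0
    print(t.round(2),f.round(1),np.round(np.array(current_tcp_pos())-q,4)*1e3,round(current_gripper_width(),4))
    if np.linalg.norm(f)>35: print('STOP');break
sleep(.2)
s=cam('side'); crop(s,'q1',(150,180,300,330),5); c=cam('scene'); crop(c,'q2',(120,110,270,250),5)
print(current_time_s())
E
```

```text
0.06 [15.2 -1.2 -3.9] [6.5 0.8 1.5] 0.0135
0.12 [15.5 -1.4 -3.7] [6.5 0.9 1.4] 0.0129
0.18 [16.4 -1.3 -2.5] [6.4 1.  1.3] 0.0129
0.24 [16.7 -1.  -2.9] [6.4 1.  1.2] 0.0131
0.3 [17.1 -0.8 -2.7] [6.4 1.  1. ] 0.0129
0.36 [17.   0.  -3.1] [6.4 1.  0.9] 0.0129
0.42 [16.6 -0.6 -4.5] [6.3 1.  0.7] 0.013
0.48 [18.5 -0.  -3.1] [6.3 1.  0.5] 0.0131
0.54 [19.6 -1.2 -2.7] [6.3 0.8 0.3] 0.0129
0.6 [19.3  0.1 -3.4] [6.3 0.7 0.1] 0.0129
35.65
```

View pics/q1.png

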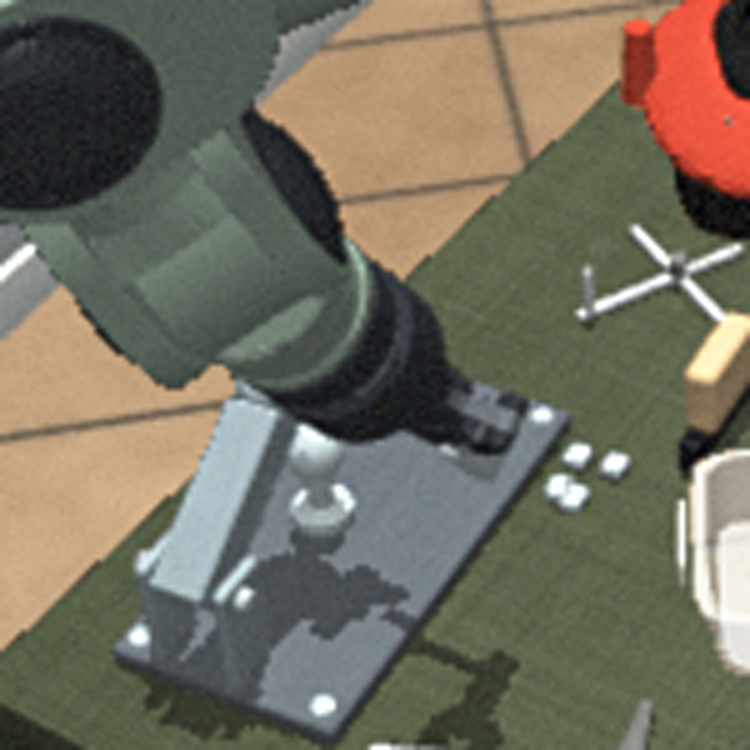

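View pics/q2.png

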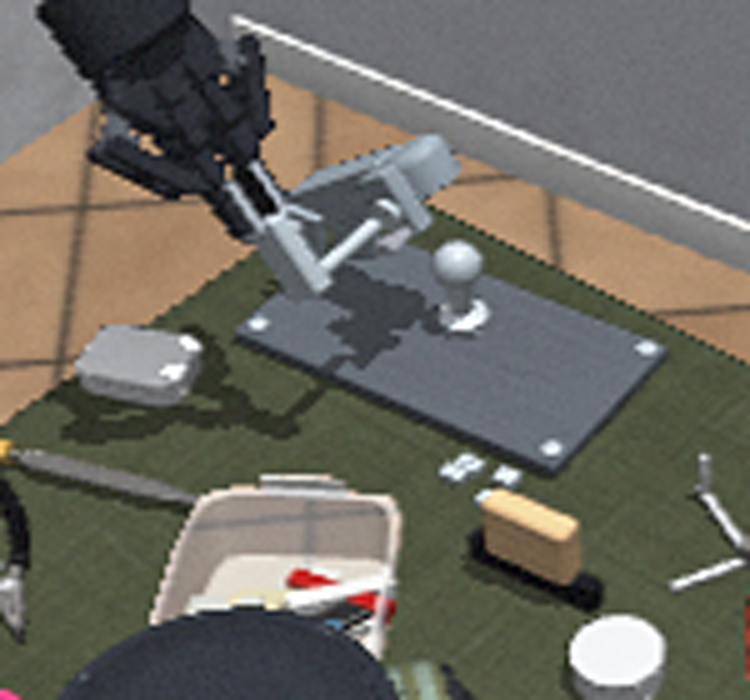

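The tongue is raised to about 0.6 rad with the ball fully exposed below the cup, and the gripper still holds the tab. The block and chips are on the bench. I'll check stillness and the bystanders, then hand in.

```bash
python3 - <<'E'
from h import *
a=np.array(current_tcp_pos()); sleep(.5); b=np.array(current_tcp_pos())
Rt=rq(current_orientation())*down(0).inv()
print('drift mm',(b-a)*1e3,'vel',np.abs(current_joint_velocities()).max(),'w',current_gripper_width(),np.round(current_ft_force(),1))
g=b-rq(current_orientation()).apply([0,0,.019]); v=R.from_euler('z',-HY).apply(g-hp(0,110,66))
print('angle from position',np.arctan2(v[2],-v[1])-np.arctan2(22,110))
s=cam('scene'); save(s,'fin'); print(current_time_s())
finish_job()
E
```

```text
drift mm [-0.0063207   0.00801427  0.0082202 ] vel 0.001228989307287544 w 0.01263317622476171 [19.2  1.5 -4.7]
angle from position 0.6040562668298528
36.2
the job is handed in; nothing more can be done
```

View pics/fin.png

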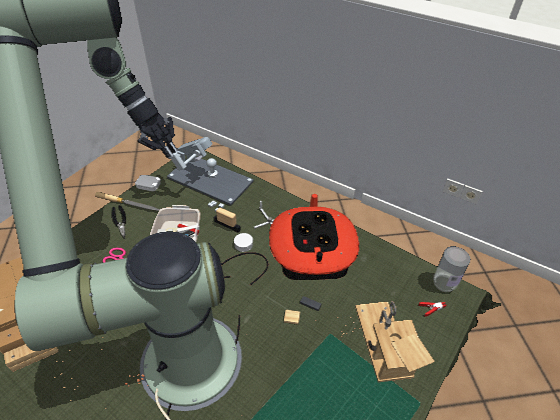

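I finished the job and handed it in at 36.2 s, with the gripper still holding the raised tongue by its tab.

- **Chips:** one stroke of the scraper block toward the robot pushed all four chips off the plate onto the bench. I then set the block upright on free bench and let go of it.
- **Latch:** I pulled the tab until it stalled at its stop, measured at 19.5 mm. The pull rose to 16 N there without further movement.
- **Tongue:** I lifted it along the hinge arc to about 0.60 rad (0.45 is needed for the 1.5 cm gap). The pictures show the cup well clear of the ball.
- **Final checks:** drift was under 0.01 mm in 0.5 s. In the last picture (fin.png) both tins (243,242 and 147,183) and the jar (452,268) are at the same pixels as at the start.

**Disagreements:**
- The gripper width reads about 3 mm less than the sizes given: 17 mm for the 20 mm handle, and 13 mm for the 16 mm tab.
- Under the spring load the arm sits about 6 mm short of its commanded position along x, so it keeps pulling the latch against its stop.

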